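Lay out the opening picks in order of size

ROBOT

A 7-joint arm with a two-finger parallel gripper is mounted at the origin on the work surface. World frame = base frame: x ahead of the robot, y to its left, z up, the work surface at z = 0. Lengths are in m, angles in rad, forces in N, time in s.
With the tool pointing down it reaches from about 0.425 to 0.925 m from the base axis. Payload 6.8 kg.
Tool frame: the origin (TCP) lies between the finger pads; the fingertips stand r.tcp_to_tips ahead of it and the grasp point (between the pads) lies 3 mm ahead of it (r.tcp_to_tips is the distance from the TCP to the fingertips, in m); z points along the fingers, y is the line along which they close (so a half turn about z gives the same grasp; the last joint's range is limited). The gripper opens to 85 mm and grips with 20 to 120 N. Pads are 22 mm wide; open, the fingers measure 114 mm over their backs; the gripper's body (76 mm by 85 mm) begins 54 mm behind the grasp point. The pads swing forward as they close: fully open they stand 13 mm farther back than shut.
Start: joints at [-1.408, 0.477, 0.022, 1.555, -0.011, 1.109, -0.083], TCP at [0.181, 0.65, 0.253] pointing down, gripper open.
Joint ranges: [-2.96, 2.96], [-0.34, 2.1], [-1.41, 1.46], [0.24, 2.44], [-1.37, 4.51], [0.17, 1.92], [-2.96, 2.96]. Speed limits (rad/s): [2.39, 2.39, 3.14, 3.14, 3.14, 3.14, 3.14].

INTERFACE

Orientations are given as a rotation vector (axis times angle).
In Python, from bench import r gives the robot as it stands. The module is installed in compiled form; this text tells all that it offers.
- The arm moves only by the tool step_arm, never from a script. Its argument "moves" is a list of rows, each an object of numbers: "rx", "ry", "rz": the turn, a rotation vector about the tool's x, y, z in degrees; "dx", "dy", "dz": the shift along the tool's x, y, z in mm; "gripper": the opening, from -1 (shut) to 1 (fully open). In form: [{"rx": .., "ry": .., "rz": .., "dx": .., "dy": .., "dz": .., "gripper": ..}, ...]. A call has 1 to 20 rows; each row shifts and turns the commanded pose from where the row before left it, along the tool's axes as they then stand; what a row does not reach is not made up. A row lasts 1/8 s, in which the tool goes at most 62.5 mm and 10.7 degrees, less where a joint would pass 70% of its speed; a pose out of reach is approached as far as the arm can. A call is refused whole if a number of a shift passes 62.5 or a number of a turn 10.7, either way. A call with a gripper value outside its range is refused whole. The fingers move at their own pace and stop on an object; "grip_force" is the grip in N (left out, the last holds). Time passes only in rows, so rows that do not move let the fingers close. It gives the time, the measured TCP pose, the force, the opening and the grip force at its end, in the units of the state.
- r.get_obs(): the state, without advancing time (a new reading comes with each control period).
- r.grab_frame(name): name is "scene" or "top"; returns the picture (384x512x3 uint8, blue, green, red); there is no depth.
- r.camera_info(name): a dict with "mtx" (3x3 intrinsics, pixels), "rvec" (rotation vector, rad) and "tvec" (3), from world to camera coordinates, as OpenCV has them. Camera axes: x right, y down, z forward; pixel columns grow to the right and rows downward; lengths in m; the calibration is good to about 2 mm. A picture is of the moment at which its call begins. camera_info takes no time and is no camera call.
- r.hand_in(): hands the job in; it is judged then, once.
The state is a dict: "clock": time; "joints": joint angles; "qvel": joint speeds; "tau": joint torques, N m; "tcp_pos": TCP position; "orientation": TCP orientation; "contact_force": force on the tool from outside, world axes, zero at the start; "moment": the same for the moment, N m; "grip_width": finger opening in m; "gripper_force": force on a finger pad.
Only numpy, scipy, OpenCV 4.12 (cv2) and the standard library are available. Lean on these libraries where they do the work, as an engineer would, in place of code of your own. Each camera call takes 0.05 s, during which the arm holds its last target. There are 200 camera calls.

TASK

Get the yellow opening picks ready for the phone repair: lay all four flat on the board's cork strips, one to a strip, in order of size, the smallest on the strip nearest the phone and the largest on the strip nearest the jar. Each should lie centred on its strip and in line with it, tip either way, and be let go. Leave the phone and the jar where they are.

Things in the scene. Friction and masses are not known exactly. Their poses are not given: they have to be found in the camera images.
- pick_1: The smallest of four loose yellow plastic opening picks, 48 mm long (x), 14 mm wide (y). Handle 12 mm high, full width, upright sides, from x = -24 to +9.6 mm; then a blade, 8 mm high and less, tapers to the tip at x = +24. Origin: centre of the underside, a good place to grip across the width. Starts flat on a black rubber mat 2 mm thick, anywhere in the row of picks.
- pick_2: The second smallest of four loose yellow plastic opening picks, 64 mm long (x), 17 mm wide (y). Handle 12 mm high, full width, upright sides, from x = -32 to +12.8 mm; then a blade, 8 mm high and less, tapers to the tip at x = +32. Origin: centre of the underside, a good place to grip across the width. Starts flat on a black rubber mat 2 mm thick, anywhere in the row of picks.
- pick_3: The second largest of four loose yellow plastic opening picks, 80 mm long (x), 20 mm wide (y). Handle 12 mm high, full width, upright sides, from x = -40 to +16 mm; then a blade, 8 mm high and less, tapers to the tip at x = +40. Origin: centre of the underside, a good place to grip across the width. Starts flat on a black rubber mat 2 mm thick, anywhere in the row of picks.
- pick_4: The largest of four loose yellow plastic opening picks, 96 mm long (x), 23 mm wide (y). Handle 12 mm high, full width, upright sides, from x = -48 to +19.2 mm; then a blade, 8 mm high and less, tapers to the tip at x = +48. Origin: centre of the underside, a good place to grip across the width. Starts flat on a black rubber mat 2 mm thick, anywhere in the row of picks.
- strip_a: One of four equal cork strips in a row, 75 mm apart, across a fixed hardwood board with a drawer (320 x 124 mm, top 50 mm above the worktop). 104 mm long (x, square to the row), 28 wide (y, along the row), 2 mm proud of the board. Origin: centre of its underside, at the board's top. Along +y the row runs a, b, c, d; this is the end strip on the -y side.
- strip_b: One of four equal cork strips in a row, 75 mm apart, across a fixed hardwood board with a drawer (320 x 124 mm, top 50 mm above the worktop). 104 mm long (x, square to the row), 28 wide (y, along the row), 2 mm proud of the board. Origin: centre of its underside, at the board's top. Along +y the row runs a, b, c, d; this is the second.
- strip_c: One of four equal cork strips in a row, 75 mm apart, across a fixed hardwood board with a drawer (320 x 124 mm, top 50 mm above the worktop). 104 mm long (x, square to the row), 28 wide (y, along the row), 2 mm proud of the board. Origin: centre of its underside, at the board's top. Along +y the row runs a, b, c, d; this is the third.
- strip_d: One of four equal cork strips in a row, 75 mm apart, across a fixed hardwood board with a drawer (320 x 124 mm, top 50 mm above the worktop). 104 mm long (x, square to the row), 28 wide (y, along the row), 2 mm proud of the board. Origin: centre of its underside, at the board's top. Along +y the row runs a, b, c, d; this is the end strip on the +y side.
- phone: Dark blue phone lying face down on the worktop off one end of the board's row of strips, its glass back cracked: 150 (x) x 72 (y) x 9 mm (11 mm at the camera bump), loose. Origin: centre of the underside. Which end of the row it is at varies: see whether it is beside strip a or strip d.
- jar: Clear empty screw-top jar with a white lid, 69 mm across and 71 mm high, loose, standing off the other end of the row. Origin: centre of the underside.
There are look-alikes about, which are no part of the job. Leave any grey or red look-alike of the pick_4 alone.

How it is judged:
At the end, for the whole second after the job is handed in: The picks lie flat on the strips, let go and at rest, in order of size, smallest nearest the phone, largest nearest the jar: each centre within 12 mm of its strip's, in line within 12 degrees (tip either way). Phone and jar within 15 mm of where they began (((y of phone in the frame of strip_b above 0 m and horizontal distance between pick_1 and strip_d below 0.012 m and angle between the x axis of pick_1 and the x axis of strip_d, either way round below 0.22 rad and z of pick_1 in the frame of strip_d between -0.003 and 0.006 m and horizontal distance between pick_2 and strip_c below 0.012 m and angle between the x axis of pick_2 and the x axis of strip_c, either way round below 0.22 rad and z of pick_2 in the frame of strip_c between -0.003 and 0.006 m and horizontal distance between pick_3 and strip_b below 0.012 m and angle between the x axis of pick_3 and the x axis of strip_b, either way round below 0.22 rad and z of pick_3 in the frame of strip_b between -0.003 and 0.006 m and horizontal distance between pick_4 and strip_a below 0.012 m and angle between the x axis of pick_4 and the x axis of strip_a, either way round below 0.22 rad and z of pick_4 in the frame of strip_a between -0.003 and 0.006 m) or (y of phone in the frame of strip_b below 0 m and horizontal distance between pick_1 and strip_a below 0.012 m and angle between the x axis of pick_1 and the x axis of strip_a, either way round below 0.22 rad and z of pick_1 in the frame of strip_a between -0.003 and 0.006 m and horizontal distance between pick_2 and strip_b below 0.012 m and angle between the x axis of pick_2 and the x axis of strip_b, either way round below 0.22 rad and z of pick_2 in the frame of strip_b between -0.003 and 0.006 m and horizontal distance between pick_3 and strip_c below 0.012 m and angle between the x axis of pick_3 and the x axis of strip_c, either way round below 0.22 rad and z of pick_3 in the frame of strip_c between -0.003 and 0.006 m and horizontal distance between pick_4 and strip_d below 0.012 m and angle between the x axis of pick_4 and the x axis of strip_d, either way round below 0.22 rad and z of pick_4 in the frame of strip_d between -0.003 and 0.006 m)) and angle between each of pick_1, pick_2, pick_3, pick_4's own z axis and vertical below 0.15 rad and linear speed of each of pick_1, pick_2, pick_3, pick_4 below 0.02 m/s and distance of each of phone, jar from where it was at the start of the episode below 0.015 m); the robot touches nothing.
It fails at once if the phone is shifted by more than 15 mm (distance of phone from where it was at the start of the episode above 0.015 m).
It fails at once if the jar is shifted by more than 15 mm or knocked over (distance of jar from where it was at the start of the episode above 0.015 m or angle between jar's own z axis and vertical above 0.5 rad).
It also fails if it takes over 106 s, if anything falls off the work surface, if the arm or the gripper's body presses on something with over 40 N, if the wrist force passes 120 N, or if a joint passes its speed limit or range.

## Working session

There is one attempt and no reset: what is moved stays moved. The work goes in short steps, Python scripts to look and compute and a tool call to move; the robot and the scene stay as the last step left them, time stands still between calls to the robot, and variables do not carry over. Pictures are saved under pics/ and viewed, at most 14 in all, crops included, and the job is handed in when it is done.

Besides the shell and the picture viewer there is one more tool, called after "Call:" as a command line: name --argument value ..., lists and objects as JSON in quotes. step_arm: Moves the arm, as the interface text tells. Its arguments: {"type":"object","properties":{"moves":{"type":"array","items":{"type":"object","properties":{"rx":{"type":"number"},"ry":{"type":"number"},"rz":{"type":"number"},"dx":{"type":"number"},"dy":{"type":"number"},"dz":{"type":"number"},"gripper":{"type":"number"}}}},"grip_force":{"type":"number"}},"required":["moves"]}

```bash
mkdir -p pics
python3 - <<'E'
from bench import r
import cv2
for n in("scene","top"):
    f=r.grab_frame(n); cv2.imwrite(f"pics/{n}0.png",f); c=r.camera_info(n); print(n,c)
o=r.get_obs(); print(o['clock'],o['tcp_pos'],o['orientation'],o['grip_width'],r.tcp_to_tips)
E
```

```text
scene {'mtx': array([[464.82838233,   0.        , 263.62151723],
       [  0.        , 464.82838233, 193.0464711 ],
       [  0.        ,   0.        ,   1.        ]]), 'rvec': array([ 2.31380824,  1.0853003 , -0.34056337]), 'tvec': array([-0.34656736, -0.23127683,  1.27003179])}
top {'mtx': array([[403.04990245,   0.        , 259.36697711],
       [  0.        , 403.04990245, 196.48204877],
       [  0.        ,   0.        ,   1.        ]]), 'rvec': array([ 2.1573923 , -2.21589482,  0.10629136]), 'tvec': array([0.0515158 , 0.4732325 , 1.01103095])}
0.1 [0.18044947 0.64991178 0.25241418] [-4.24017376e-01 -3.11278632e+00  2.64082334e-03] 0.08547432045048299 0.022
```

View pics/top0.png

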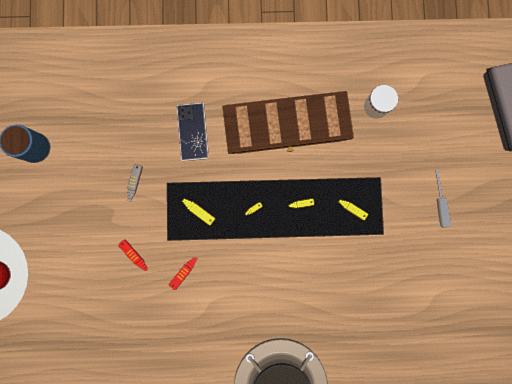

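View pics/scene0.png

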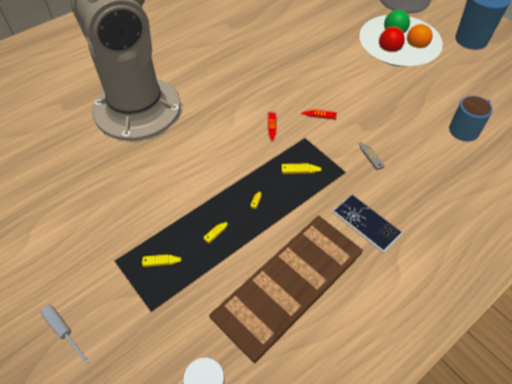

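The top view shows the phone at (193,131), on the +y side beside strip d, and the jar at (383,98). From left to right the picks are the largest (199,211), smallest (254,209), second (302,203) and third (353,209). The scene view shows the same layout.

```bash
cat > h.py <<'E'
from bench import r
import cv2, numpy as np
from scipy.spatial.transform import Rotation as R
def cast(px,z,n="top"):
    c=r.camera_info(n); px=np.asarray(px,float).reshape(-1,1,2)
    u=cv2.undistortPoints(px,c["mtx"],None)[:,0]
    M=R.from_rotvec(np.ravel(c["rvec"])).as_matrix(); o=-M.T@np.ravel(c["tvec"])
    d=np.c_[u,np.ones(len(u))]@M
    return (o+d*((z-o[2])/d[:,2])[:,None])[:,:2]
def rects(mask,z,amin,n="top"):
    out=[]
    for c in cv2.findContours(mask,cv2.RETR_EXTERNAL,cv2.CHAIN_APPROX_NONE)[0]:
        if cv2.contourArea(c)<amin: continue
        p=cast(c.reshape(-1,2),z,n)*1000
        (x,y),(w,h),_=q=cv2.minAreaRect(p.astype(np.float32))
        b=cv2.boxPoints(q); e=max((b[1]-b[0],b[2]-b[1]),key=np.linalg.norm)
        a=np.degrees(np.arctan2(e[1],e[0]))%180
        out.append((x,y,max(w,h),min(w,h),a,c.reshape(-1,2).mean(0).round()))
    return sorted(out,key=lambda t:-t[1])
def yellow(n="top"):
    v=cv2.cvtColor(r.grab_frame(n),cv2.COLOR_BGR2HSV)
    return cv2.inRange(v,(22,120,90),(38,255,255))
def pose():
    o=r.get_obs(); M=R.from_rotvec(o["orientation"])
    return np.array(o["tcp_pos"])*1000,M,o
def go(x,y,z,a):
    """turn, then shift, in tool axes, to bring tool x in line with angle a (deg), tool down, at x,y,z mm"""
    p,M,o=pose(); best=None
    for k in(0,180):
        t=np.radians(a+k); X=np.array([np.cos(t),np.sin(t),0]); Z=np.array([0,0,-1.])
        T=R.from_matrix(np.c_[X,np.cross(Z,X),Z]); d=(M.inv()*T).as_rotvec(degrees=True)
        if best is None or np.linalg.norm(d)<np.linalg.norm(best[0]): best=(d,T)
    d,T=best
    print("pos",p.round(1),"turn",d.round(1),"then shift",T.inv().apply(np.array([x,y,z])-p).round(1),"j",np.round(o["joints"],2),"w",round(o["grip_width"]*1000,1),"t",o["clock"])
E
python3 - <<'E'
from h import *
for t in rects(yellow(),.012,20): print("pick",np.round(t[:5],1),t[5])
f=r.grab_frame("top");v=cv2.cvtColor(f,cv2.COLOR_BGR2HSV)
print(v[125,243],v[125,257],v[180//1,120],v[125,302])
m=np.zeros(v.shape[:2],np.uint8); m[85:160,220:358]=(v[85:160,220:358,2]>135)*255
m[:, :]=cv2.morphologyEx(m,cv2.MORPH_CLOSE,np.ones((3,3)))
for t in rects(m,.052,100): print("strip",np.round(t[:5],1),t[5])
# whole-board outline (dark)
print("jar lid",cast([[383,98]],.071)*1000)
E
```

```text
pick [443.  198.3  96.2  24.4  51.8] [198. 211.]
pick [444.   56.   49.1  15.7 122.2] [253. 208.]
pick [454.2 -67.3  66.3  17.4  97.9] [302. 203.]
pick [ 438.1 -200.4   83.    21.7   54.5] [353. 209.]
[ 13 122 176] [  9 134  82] [ 14 111 174] [ 14 125 172]
strip [658.1 -40.5 347.6 190.1  88.7] [288. 122.]
jar lid [[ 707.83382922 -274.46747508]]
```

Run:
```python
from h import *
v=cv2.cvtColor(r.grab_frame("top"),cv2.COLOR_BGR2HSV)
P=np.zeros(v.shape[:2],np.uint8); cv2.fillPoly(P,[np.array([[226,106],[346,94],[351,138],[230,151]])],255)
m=((v[...,2]>125)&(P>0)).astype(np.uint8)*255
m=cv2.morphologyEx(m,cv2.MORPH_CLOSE,np.ones((3,3)))
for t in rects(m,.052,100): print("strip",np.round(t[:5],1),t[5])
go(443,198.3,130,51.8)
```

```text
strip [650.1  75.4 104.5  28.8   6. ] [243. 126.]
strip [6.572e+02 1.000e-01 1.047e+02 2.890e+01 5.700e+00] [273. 123.]
strip [664.3 -74.7 104.8  29.6   4.6] [302. 119.]
strip [ 671.6 -149.2  104.8   28.9    5.4] [332. 116.]
pos [180.5 650.2 252.9] turn [ -0.   -0.  -67.3] then shift [ 192.8 -485.7  122.9] j [-1.41  0.48  0.02  1.56 -0.01  1.11 -0.08] w 85.7 t 0.25
```

Call:
step_arm --moves '[{"rz":-9.6},{"rz":-9.6},{"rz":-9.6},{"rz":-9.6},{"rz":-9.6},{"rz":-9.6},{"rz":-9.7},{"dx":16,"dy":-40.5},{"dx":16,"dy":-40.5},{"dx":16,"dy":-40.5},{"dx":16,"dy":-40.5},{"dx":16,"dy":-40.5},{"dx":16,"dy":-40.5},{"dx":16,"dy":-40.5},{"dx":16,"dy":-40.5},{"dx":16,"dy":-40.5},{"dx":16,"dy":-40.5},{"dx":16,"dy":-40.5},{"dx":16,"dy":-40.5},{"gripper":0.1}]' --grip_force 30

```text
invalid input at $.moves[0]: expected keys rx, ry, rz, dx, dy, dz, gripper
```

Run:
```python
from h import *
go(443,198.3,27,51.8)
```

```text
pos [180.5 650.2 252.9] turn [ -0.   -0.  -67.3] then shift [ 192.8 -485.7  225.9] j [-1.41  0.48  0.02  1.56 -0.01  1.11 -0.08] w 85.7 t 0.25
```

Call:
step_arm --moves '[{"rx":0,"ry":0,"rz":-9.6,"dx":0,"dy":0,"dz":0,"gripper":1},{"rx":0,"ry":0,"rz":-9.6,"dx":0,"dy":0,"dz":0,"gripper":1},{"rx":0,"ry":0,"rz":-9.6,"dx":0,"dy":0,"dz":0,"gripper":1},{"rx":0,"ry":0,"rz":-9.6,"dx":0,"dy":0,"dz":0,"gripper":1},{"rx":0,"ry":0,"rz":-9.6,"dx":0,"dy":0,"dz":0,"gripper":1},{"rx":0,"ry":0,"rz":-9.6,"dx":0,"dy":0,"dz":0,"gripper":1},{"rx":0,"ry":0,"rz":-9.7,"dx":0,"dy":0,"dz":0,"gripper":1},{"rx":0,"ry":0,"rz":0,"dx":16,"dy":-40.5,"dz":0,"gripper":0.1},{"rx":0,"ry":0,"rz":0,"dx":16,"dy":-40.5,"dz":0,"gripper":0.1},{"rx":0,"ry":0,"rz":0,"dx":16,"dy":-40.5,"dz":0,"gripper":0.1},{"rx":0,"ry":0,"rz":0,"dx":16,"dy":-40.5,"dz":0,"gripper":0.1},{"rx":0,"ry":0,"rz":0,"dx":16,"dy":-40.5,"dz":0,"gripper":0.1},{"rx":0,"ry":0,"rz":0,"dx":16,"dy":-40.5,"dz":0,"gripper":0.1},{"rx":0,"ry":0,"rz":0,"dx":16,"dy":-40.5,"dz":0,"gripper":0.1},{"rx":0,"ry":0,"rz":0,"dx":16,"dy":-40.5,"dz":0,"gripper":0.1},{"rx":0,"ry":0,"rz":0,"dx":16,"dy":-40.5,"dz":0,"gripper":0.1},{"rx":0,"ry":0,"rz":0,"dx":16,"dy":-40.5,"dz":0,"gripper":0.1},{"rx":0,"ry":0,"rz":0,"dx":16,"dy":-40.5,"dz":0,"gripper":0.1},{"rx":0,"ry":0,"rz":0,"dx":16,"dy":-40.5,"dz":0,"gripper":0.1}]' --grip_force 30

```text
clock: 2.62
tcp_pos: [0.4442, 0.1976, 0.2535]
orientation: [-1.372, 2.826, 0.0]
contact_force: [0.6, 0.2, 0.4]
grip_width: 0.0468
gripper_force: 0.0
```

Run:
```python
from h import *
go(443,198.3,27,51.8)
```

```text
pos [444.2 197.6 253.5] turn [-0.  0. -0.] then shift [2.000e-01 1.400e+00 2.265e+02] j [-0.54  0.17 -0.01  1.99  0.    0.98  1.93] w 46.8 t 2.625
```

Call:
step_arm --moves '[{"rx":0,"ry":0,"rz":0,"dx":0,"dy":1.4,"dz":50,"gripper":0.1},{"rx":0,"ry":0,"rz":0,"dx":0,"dy":0,"dz":50,"gripper":0.1},{"rx":0,"ry":0,"rz":0,"dx":0,"dy":0,"dz":50,"gripper":0.1},{"rx":0,"ry":0,"rz":0,"dx":0,"dy":0,"dz":40,"gripper":0.1},{"rx":0,"ry":0,"rz":0,"dx":0,"dy":0,"dz":24,"gripper":0.1},{"rx":0,"ry":0,"rz":0,"dx":0,"dy":0,"dz":12,"gripper":0.1},{"rx":0,"ry":0,"rz":0,"dx":0,"dy":0,"dz":0,"gripper":0.1},{"rx":0,"ry":0,"rz":0,"dx":0,"dy":0,"dz":0,"gripper":-1},{"rx":0,"ry":0,"rz":0,"dx":0,"dy":0,"dz":0,"gripper":-1},{"rx":0,"ry":0,"rz":0,"dx":0,"dy":0,"dz":0,"gripper":-1},{"rx":0,"ry":0,"rz":0,"dx":0,"dy":0,"dz":0,"gripper":-1},{"rx":0,"ry":0,"rz":0,"dx":0,"dy":0,"dz":-20,"gripper":-1},{"rx":0,"ry":0,"rz":0,"dx":0,"dy":0,"dz":-40,"gripper":-1},{"rx":0,"ry":0,"rz":0,"dx":0,"dy":0,"dz":-40,"gripper":-1},{"rx":0,"ry":0,"rz":0,"dx":0,"dy":0,"dz":-30,"gripper":-1},{"rx":0,"ry":0,"rz":0,"dx":0,"dy":0,"dz":0,"gripper":-1}]' --grip_force 30

```text
clock: 4.62
tcp_pos: [0.444, 0.2006, 0.1599]
orientation: [-1.369, 2.821, 0.001]
contact_force: [1.0, 0.8, -1.4]
grip_width: 0.0216
gripper_force: 29.9
```

Run:
```python
from h import *
go(671.6,-149.2,140,5.4)
cv2.imwrite("pics/s1.png",r.grab_frame("scene"))
```

```text
pos [444.  200.6 159.9] turn [ 0.   0.3 46.4] then shift [-193.7 -369.7   19.9] j [-0.54  0.29 -0.02  2.09  0.01  0.76  1.92] w 21.6 t 4.625
```

View pics/s1.png

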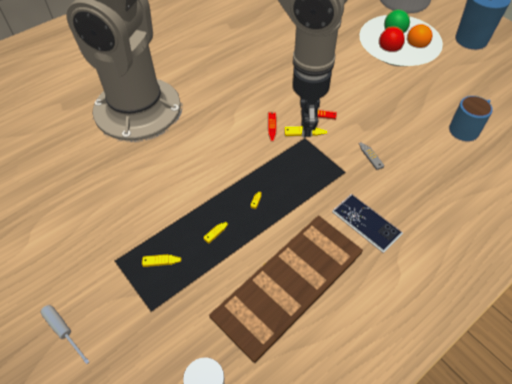

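The scene view shows the largest pick held level in the gripper at (305,131), clear of the mat. The rest of the scene is unchanged.

Call:
step_arm --moves '[{"rx":0,"ry":0,"rz":9.3,"dx":0,"dy":0,"dz":0,"gripper":-1},{"rx":0,"ry":0,"rz":9.3,"dx":0,"dy":0,"dz":0,"gripper":-1},{"rx":0,"ry":0,"rz":9.3,"dx":0,"dy":0,"dz":0,"gripper":-1},{"rx":0,"ry":0,"rz":9.3,"dx":0,"dy":0,"dz":0,"gripper":-1},{"rx":0,"ry":0,"rz":9.2,"dx":0,"dy":0,"dz":0,"gripper":-1},{"rx":0,"ry":0,"rz":0,"dx":-19.4,"dy":-37,"dz":0,"gripper":-1},{"rx":0,"ry":0,"rz":0,"dx":-19.4,"dy":-37,"dz":0,"gripper":-1},{"rx":0,"ry":0,"rz":0,"dx":-19.4,"dy":-37,"dz":0,"gripper":-1},{"rx":0,"ry":0,"rz":0,"dx":-19.4,"dy":-37,"dz":0,"gripper":-1},{"rx":0,"ry":0,"rz":0,"dx":-19.4,"dy":-37,"dz":0,"gripper":-1},{"rx":0,"ry":0,"rz":0,"dx":-19.4,"dy":-37,"dz":0,"gripper":-1},{"rx":0,"ry":0,"rz":0,"dx":-19.4,"dy":-37,"dz":0,"gripper":-1},{"rx":0,"ry":0,"rz":0,"dx":-19.4,"dy":-37,"dz":0,"gripper":-1},{"rx":0,"ry":0,"rz":0,"dx":-19.4,"dy":-37,"dz":0,"gripper":-1},{"rx":0,"ry":0,"rz":0,"dx":-19.4,"dy":-37,"dz":0,"gripper":-1},{"rx":0,"ry":0,"rz":0,"dx":0,"dy":0,"dz":20,"gripper":-1},{"rx":0,"ry":0,"rz":0,"dx":0,"dy":0,"dz":0,"gripper":-1},{"rx":0,"ry":0,"rz":0,"dx":0,"dy":0,"dz":0,"gripper":-1}]'

```text
clock: 6.92
tcp_pos: [0.6697, -0.1487, 0.1365]
orientation: [0.15, -3.136, -0.002]
contact_force: [0.7, 0.2, -0.2]
grip_width: 0.0221
gripper_force: 29.9
```

Run:
```python
from h import *
go(671.6,-149.2,78.5,5.4)
for n in("top","scene"):
    for t in rects(yellow(n),.125,10,n): print(n,np.round(t[:5],1),t[5])
cv2.imwrite("pics/t2.png",cv2.resize(r.grab_frame("top")[60:170,210:420],None,fx=3,fy=3))
```

```text
pos [ 669.7 -148.7  136.5] turn [ 0.1 -0.1  0.1] then shift [-1.8 -0.6 58. ] j [-0.03  0.62  0.23  1.63 -0.17  0.91  1.93] w 22.1 t 6.925
top [438.3  55.7  44.4  14.  122.2] [253. 208.]
top [447.8 -53.8  59.   16.6  97.9] [302. 203.]
top [ 644.8 -149.9   51.4   23.6    5.5] [339. 119.]
scene [ 520.1 -123.1   20.2   14.     3.6] [207. 238.]
scene [ 694.6 -145.9   54.7   25.2    9.2] [256. 312.]
scene [ 502.3 -217.    73.6   23.3   55.7] [160. 260.]
```

View pics/t2.png

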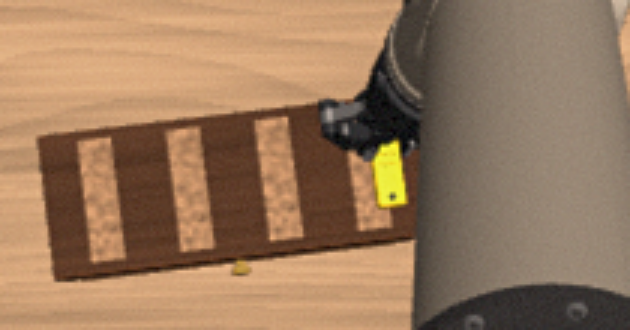

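The crop shows the pick's tail at (390,190), in line with the end strip and just above it. Next I lower and release it.

Call:
step_arm --moves '[{"rx":0,"ry":0,"rz":0,"dx":-4.5,"dy":-1.2,"dz":25,"gripper":-1},{"rx":0,"ry":0,"rz":0,"dx":0,"dy":0,"dz":20,"gripper":-1},{"rx":0,"ry":0,"rz":0,"dx":0,"dy":0,"dz":8,"gripper":-1},{"rx":0,"ry":0,"rz":0,"dx":0,"dy":0,"dz":5,"gripper":-1},{"rx":0,"ry":0,"rz":0,"dx":0,"dy":0,"dz":0,"gripper":-1},{"rx":0,"ry":0,"rz":0,"dx":0,"dy":0,"dz":0,"gripper":-1}]'

```text
clock: 7.82
tcp_pos: [0.6753, -0.1513, 0.0797]
orientation: [-0.147, 3.137, -0.0]
contact_force: [-0.0, 0.5, -0.5]
grip_width: 0.0221
gripper_force: 29.9
```

Call:
step_arm --moves '[{"rx":0,"ry":0,"rz":0,"dx":0,"dy":0,"dz":0,"gripper":-0.1},{"rx":0,"ry":0,"rz":0,"dx":0,"dy":0,"dz":0,"gripper":-0.1},{"rx":0,"ry":0,"rz":0,"dx":0,"dy":0,"dz":0,"gripper":-0.1},{"rx":0,"ry":0,"rz":0,"dx":0,"dy":0,"dz":-15,"gripper":-0.1},{"rx":0,"ry":0,"rz":0,"dx":0,"dy":0,"dz":-35,"gripper":-0.1},{"rx":0,"ry":0,"rz":0,"dx":0,"dy":0,"dz":-40,"gripper":-0.1},{"rx":0,"ry":0,"rz":0,"dx":0,"dy":0,"dz":0,"gripper":-0.1}]'

```text
clock: 8.7
tcp_pos: [0.6775, -0.152, 0.1745]
orientation: [-0.147, 3.13, -0.003]
contact_force: [0.5, -0.2, -0.0]
grip_width: 0.0383
gripper_force: 0.0
```

Run:
```python
from h import *
go(444,56,120,122.2)
```

```text
pos [ 677.5 -152.   174.5] turn [ 0.1  0.5 63.2] then shift [300.5 -86.7  54.5] j [-0.03  0.59  0.24  1.59 -0.16  0.97  1.92] w 38.3 t 8.7
```

Call:
step_arm --moves '[{"rx":0,"ry":0,"rz":10.5,"dx":0,"dy":0,"dz":0,"gripper":-0.1},{"rx":0,"ry":0,"rz":10.5,"dx":0,"dy":0,"dz":0,"gripper":-0.1},{"rx":0,"ry":0,"rz":10.5,"dx":0,"dy":0,"dz":0,"gripper":-0.1},{"rx":0,"ry":0,"rz":10.5,"dx":0,"dy":0,"dz":0,"gripper":-0.1},{"rx":0,"ry":0,"rz":10.5,"dx":0,"dy":0,"dz":0,"gripper":-0.1},{"rx":0,"ry":0,"rz":10.5,"dx":0,"dy":0,"dz":0,"gripper":-0.1},{"rx":0,"ry":0,"rz":0,"dx":37.5,"dy":-10.8,"dz":0,"gripper":-0.1},{"rx":0,"ry":0,"rz":0,"dx":37.5,"dy":-10.8,"dz":0,"gripper":-0.1},{"rx":0,"ry":0,"rz":0,"dx":37.5,"dy":-10.8,"dz":0,"gripper":-0.1},{"rx":0,"ry":0,"rz":0,"dx":37.5,"dy":-10.8,"dz":0,"gripper":-0.1},{"rx":0,"ry":0,"rz":0,"dx":37.5,"dy":-10.8,"dz":0,"gripper":-0.1},{"rx":0,"ry":0,"rz":0,"dx":37.5,"dy":-10.8,"dz":0,"gripper":-0.1},{"rx":0,"ry":0,"rz":0,"dx":37.5,"dy":-10.8,"dz":0,"gripper":-0.1},{"rx":0,"ry":0,"rz":0,"dx":37.5,"dy":-10.8,"dz":0,"gripper":-0.1},{"rx":0,"ry":0,"rz":0,"dx":0,"dy":0,"dz":45,"gripper":-0.1},{"rx":0,"ry":0,"rz":0,"dx":0,"dy":0,"dz":45,"gripper":-0.1},{"rx":0,"ry":0,"rz":0,"dx":0,"dy":0,"dz":0,"gripper":-0.1},{"rx":0,"ry":0,"rz":0,"dx":0,"dy":0,"dz":0,"gripper":-0.1}]'

```text
clock: 10.95
tcp_pos: [0.442, 0.0557, 0.0803]
orientation: [1.515, 2.752, 0.001]
contact_force: [-0.2, 0.1, 0.1]
grip_width: 0.0383
gripper_force: 0.0
```

Run:
```python
from h import *
go(444,56,27,122.2)
f=r.grab_frame("top"); cv2.imwrite("pics/t3.png",f)
for t in rects(yellow(),.062,20): print(np.round(t[:5],1),t[5])
```

```text
pos [442.   55.7  80.3] turn [0.  0.  0.1] then shift [-0.8  1.9 53.3] j [-0.65  0.41  0.46  2.25 -0.35  0.54  0.65] w 38.3 t 10.95
[451.7 -62.3  61.1  16.5  97.9] [302. 203.]
[ 672.7 -151.5   93.8   23.9    5.3] [333. 115.]
[ 436.1 -188.1   79.    20.7   55.8] [353. 209.]
```

View pics/t3.png

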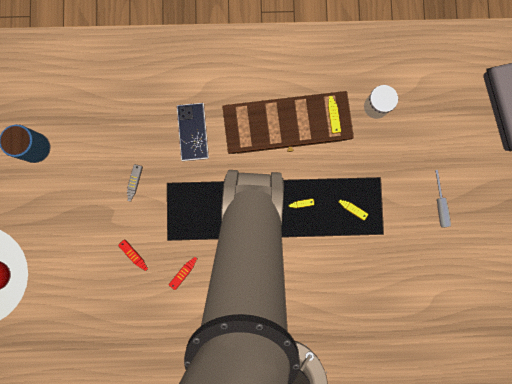

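The view shows the largest pick lying along strip a at (333,115), about 2.5 mm off centre and in line, so that placing is good. The arm hides pick_1, which I go for next.

Call:
step_arm --moves '[{"rx":0,"ry":0,"rz":0,"dx":-0.8,"dy":1.9,"dz":20,"gripper":-0.1},{"rx":0,"ry":0,"rz":0,"dx":0,"dy":0,"dz":20,"gripper":-0.1},{"rx":0,"ry":0,"rz":0,"dx":0,"dy":0,"dz":13,"gripper":-0.1},{"rx":0,"ry":0,"rz":0,"dx":0,"dy":0,"dz":0,"gripper":-0.1},{"rx":0,"ry":0,"rz":0,"dx":0,"dy":0,"dz":0,"gripper":-0.1},{"rx":0,"ry":0,"rz":0,"dx":0,"dy":0,"dz":0,"gripper":-1},{"rx":0,"ry":0,"rz":0,"dx":0,"dy":0,"dz":0,"gripper":-1},{"rx":0,"ry":0,"rz":0,"dx":0,"dy":0,"dz":0,"gripper":-1},{"rx":0,"ry":0,"rz":0,"dx":0,"dy":0,"dz":0,"gripper":-1},{"rx":0,"ry":0,"rz":0,"dx":0,"dy":0,"dz":-20,"gripper":-1},{"rx":0,"ry":0,"rz":0,"dx":0,"dy":0,"dz":-40,"gripper":-1},{"rx":0,"ry":0,"rz":0,"dx":0,"dy":0,"dz":-40,"gripper":-1},{"rx":0,"ry":0,"rz":0,"dx":0,"dy":0,"dz":-10,"gripper":-1},{"rx":0,"ry":0,"rz":0,"dx":0,"dy":0,"dz":0,"gripper":-1}]'

```text
clock: 12.8
tcp_pos: [0.4435, 0.0567, 0.1366]
orientation: [1.513, 2.753, 0.002]
contact_force: [0.8, -0.8, -0.8]
grip_width: 0.0134
gripper_force: 30.0
```

Run:
```python
from h import *
go(650.1,75.4,78,5.4)
```

```text
pos [443.5  56.7 136.6] turn [  0.1   0.  -63. ] then shift [-207.5   -0.8   58.6] j [-0.74  0.3   0.56  2.22 -0.26  0.68  0.56] w 13.4 t 12.8
```

Call:
step_arm --moves '[{"rx":0,"ry":0,"rz":-10.5,"dx":0,"dy":0,"dz":0,"gripper":-1},{"rx":0,"ry":0,"rz":-10.5,"dx":0,"dy":0,"dz":0,"gripper":-1},{"rx":0,"ry":0,"rz":-10.5,"dx":0,"dy":0,"dz":0,"gripper":-1},{"rx":0,"ry":0,"rz":-10.5,"dx":0,"dy":0,"dz":0,"gripper":-1},{"rx":0,"ry":0,"rz":-10.5,"dx":0,"dy":0,"dz":0,"gripper":-1},{"rx":0,"ry":0,"rz":-10.5,"dx":0,"dy":0,"dz":0,"gripper":-1},{"rx":0,"ry":0,"rz":0,"dx":-34.5,"dy":0,"dz":0,"gripper":-1},{"rx":0,"ry":0,"rz":0,"dx":-34.5,"dy":0,"dz":0,"gripper":-1},{"rx":0,"ry":0,"rz":0,"dx":-34.5,"dy":0,"dz":0,"gripper":-1},{"rx":0,"ry":0,"rz":0,"dx":-34.5,"dy":0,"dz":0,"gripper":-1},{"rx":0,"ry":0,"rz":0,"dx":-34.5,"dy":0,"dz":0,"gripper":-1},{"rx":0,"ry":0,"rz":0,"dx":-34.5,"dy":-0.8,"dz":0,"gripper":-1},{"rx":0,"ry":0,"rz":0,"dx":0,"dy":0,"dz":20,"gripper":-1},{"rx":0,"ry":0,"rz":0,"dx":0,"dy":0,"dz":0,"gripper":-1},{"rx":0,"ry":0,"rz":0,"dx":0,"dy":0,"dz":0,"gripper":-1}]'

```text
clock: 14.68
tcp_pos: [0.6481, 0.0746, 0.1153]
orientation: [0.147, -3.136, 0.0]
contact_force: [0.3, 0.5, -0.9]
grip_width: 0.0131
gripper_force: 30.0
```

Run:
```python
from h import *
go(650.1,75.4,78,5.4)
```

```text
pos [648.1  74.6 115.3] turn [ 0.  -0.1 -0. ] then shift [-2.1  0.6 37.3] j [-0.41  0.6   0.28  1.74 -0.21  0.84  1.63] w 13.1 t 14.675
```

Call:
step_arm --moves '[{"rx":0,"ry":0,"rz":0,"dx":-1.5,"dy":0.6,"dz":18,"gripper":-1},{"rx":0,"ry":0,"rz":0,"dx":0,"dy":0,"dz":11,"gripper":-1},{"rx":0,"ry":0,"rz":0,"dx":0,"dy":0,"dz":5,"gripper":-1},{"rx":0,"ry":0,"rz":0,"dx":0,"dy":0,"dz":3,"gripper":-1},{"rx":0,"ry":0,"rz":0,"dx":0,"dy":0,"dz":0,"gripper":-1},{"rx":0,"ry":0,"rz":0,"dx":0,"dy":0,"dz":0,"gripper":-1},{"rx":0,"ry":0,"rz":0,"dx":0,"dy":0,"dz":0,"gripper":-0.1},{"rx":0,"ry":0,"rz":0,"dx":0,"dy":0,"dz":0,"gripper":-0.1},{"rx":0,"ry":0,"rz":0,"dx":0,"dy":0,"dz":0,"gripper":-0.1},{"rx":0,"ry":0,"rz":0,"dx":0,"dy":0,"dz":-15,"gripper":-0.1},{"rx":0,"ry":0,"rz":0,"dx":0,"dy":0,"dz":-30,"gripper":-0.1},{"rx":0,"ry":0,"rz":0,"dx":0,"dy":0,"dz":-25,"gripper":-0.1},{"rx":0,"ry":0,"rz":0,"dx":0,"dy":0,"dz":0,"gripper":-0.1}]'

```text
clock: 16.3
tcp_pos: [0.6528, 0.0757, 0.1526]
orientation: [-0.147, 3.133, 0.001]
contact_force: [-0.4, -0.2, -0.1]
grip_width: 0.0384
gripper_force: 0.0
```

Run:
```python
from h import *
go(454.2,-67.3,70,97.9)
```

```text
pos [652.8  75.7 152.6] turn [ 0.3  0.2 87.5] then shift [-114.3 -216.4   82.6] j [-0.42  0.56  0.3   1.71 -0.2   0.9   1.62] w 38.4 t 16.3
```

Call:
step_arm --moves '[{"rx":0,"ry":0,"rz":9.7,"dx":0,"dy":0,"dz":0,"gripper":-0.1},{"rx":0,"ry":0,"rz":9.7,"dx":0,"dy":0,"dz":0,"gripper":-0.1},{"rx":0,"ry":0,"rz":9.7,"dx":0,"dy":0,"dz":0,"gripper":-0.1},{"rx":0,"ry":0,"rz":9.7,"dx":0,"dy":0,"dz":0,"gripper":-0.1},{"rx":0,"ry":0,"rz":9.7,"dx":0,"dy":0,"dz":0,"gripper":-0.1},{"rx":0,"ry":0,"rz":9.7,"dx":0,"dy":0,"dz":0,"gripper":-0.1},{"rx":0,"ry":0,"rz":9.7,"dx":0,"dy":0,"dz":0,"gripper":-0.1},{"rx":0,"ry":0,"rz":9.7,"dx":0,"dy":0,"dz":0,"gripper":-0.1},{"rx":0,"ry":0,"rz":9.9,"dx":0,"dy":0,"dz":0,"gripper":-0.1},{"rx":0,"ry":0,"rz":0,"dx":-19.1,"dy":-36.1,"dz":0,"gripper":-0.1},{"rx":0,"ry":0,"rz":0,"dx":-19.1,"dy":-36.1,"dz":0,"gripper":-0.1},{"rx":0,"ry":0,"rz":0,"dx":-19.1,"dy":-36.1,"dz":0,"gripper":-0.1},{"rx":0,"ry":0,"rz":0,"dx":-19.1,"dy":-36.1,"dz":0,"gripper":-0.1},{"rx":0,"ry":0,"rz":0,"dx":-19.1,"dy":-36.1,"dz":0,"gripper":-0.1},{"rx":0,"ry":0,"rz":0,"dx":-19.1,"dy":-36.1,"dz":0,"gripper":-0.1},{"rx":0,"ry":0,"rz":0,"dx":0,"dy":0,"dz":40,"gripper":-0.1},{"rx":0,"ry":0,"rz":0,"dx":0,"dy":0,"dz":40,"gripper":-0.1},{"rx":0,"ry":0,"rz":0,"dx":0,"dy":0,"dz":0,"gripper":-0.1},{"rx":0,"ry":0,"rz":0,"dx":0,"dy":0,"dz":0,"gripper":-0.1}]'

```text
clock: 18.68
tcp_pos: [0.4525, -0.0679, 0.0701]
orientation: [2.064, 2.368, 0.0]
contact_force: [-0.1, 0.1, -0.9]
grip_width: 0.0384
gripper_force: 0.0
```

Run:
```python
from h import *
go(454.2,-67.3,27,97.9)
for t in rects(yellow(),.062,20): print(np.round(t[:5],1),t[5])
```

```text
pos [452.5 -67.9  70.1] turn [ 0.  0. -0.] then shift [ 0.4  1.7 43.1] j [-0.5   0.49  0.63  2.24 -0.54  0.57  0.69] w 38.4 t 18.675
[650.2  76.1  46.7  13.3   5.7] [243. 125.]
[ 672.7 -151.5   94.    24.4    6.2] [333. 115.]
[ 422.3 -207.9   30.5   20.2   56.2] [361. 214.]
```

Pick_1 is placed well, at (650.2, 76.1) mm.

Call:
step_arm --moves '[{"rx":0,"ry":0,"rz":0,"dx":0.4,"dy":1.7,"dz":20,"gripper":-0.1},{"rx":0,"ry":0,"rz":0,"dx":0,"dy":0,"dz":15,"gripper":-0.1},{"rx":0,"ry":0,"rz":0,"dx":0,"dy":0,"dz":8,"gripper":-0.1},{"rx":0,"ry":0,"rz":0,"dx":0,"dy":0,"dz":0,"gripper":-0.1},{"rx":0,"ry":0,"rz":0,"dx":0,"dy":0,"dz":0,"gripper":-0.1},{"rx":0,"ry":0,"rz":0,"dx":0,"dy":0,"dz":0,"gripper":-1},{"rx":0,"ry":0,"rz":0,"dx":0,"dy":0,"dz":0,"gripper":-1},{"rx":0,"ry":0,"rz":0,"dx":0,"dy":0,"dz":0,"gripper":-1},{"rx":0,"ry":0,"rz":0,"dx":0,"dy":0,"dz":0,"gripper":-1},{"rx":0,"ry":0,"rz":0,"dx":0,"dy":0,"dz":-20,"gripper":-1},{"rx":0,"ry":0,"rz":0,"dx":0,"dy":0,"dz":-40,"gripper":-1},{"rx":0,"ry":0,"rz":0,"dx":0,"dy":0,"dz":-40,"gripper":-1},{"rx":0,"ry":0,"rz":0,"dx":0,"dy":0,"dz":-10,"gripper":-1},{"rx":0,"ry":0,"rz":0,"dx":0,"dy":0,"dz":0,"gripper":-1}]'

```text
clock: 20.48
tcp_pos: [0.454, -0.0666, 0.1364]
orientation: [2.062, 2.369, 0.002]
contact_force: [0.5, 0.1, 0.1]
grip_width: 0.0162
gripper_force: 30.9
```

Run:
```python
from h import *
go(657.2,0.1,78,5.4)
```

```text
pos [454.  -66.6 136.4] turn [  0.1   0.  -87.5] then shift [-208.6   47.3   58.4] j [-0.63  0.37  0.78  2.2  -0.41  0.71  0.57] w 16.2 t 20.475
```

Call:
step_arm --moves '[{"rx":0,"ry":0,"rz":-9.7,"dx":0,"dy":0,"dz":0,"gripper":-1},{"rx":0,"ry":0,"rz":-9.7,"dx":0,"dy":0,"dz":0,"gripper":-1},{"rx":0,"ry":0,"rz":-9.7,"dx":0,"dy":0,"dz":0,"gripper":-1},{"rx":0,"ry":0,"rz":-9.7,"dx":0,"dy":0,"dz":0,"gripper":-1},{"rx":0,"ry":0,"rz":-9.7,"dx":0,"dy":0,"dz":0,"gripper":-1},{"rx":0,"ry":0,"rz":-9.7,"dx":0,"dy":0,"dz":0,"gripper":-1},{"rx":0,"ry":0,"rz":-9.7,"dx":0,"dy":0,"dz":0,"gripper":-1},{"rx":0,"ry":0,"rz":-9.7,"dx":0,"dy":0,"dz":0,"gripper":-1},{"rx":0,"ry":0,"rz":-9.9,"dx":0,"dy":0,"dz":0,"gripper":-1},{"rx":0,"ry":0,"rz":0,"dx":-34.8,"dy":7.9,"dz":0,"gripper":-1},{"rx":0,"ry":0,"rz":0,"dx":-34.8,"dy":7.9,"dz":0,"gripper":-1},{"rx":0,"ry":0,"rz":0,"dx":-34.8,"dy":7.9,"dz":0,"gripper":-1},{"rx":0,"ry":0,"rz":0,"dx":-34.8,"dy":7.9,"dz":0,"gripper":-1},{"rx":0,"ry":0,"rz":0,"dx":-34.8,"dy":7.9,"dz":0,"gripper":-1},{"rx":0,"ry":0,"rz":0,"dx":-34.8,"dy":7.9,"dz":0,"gripper":-1},{"rx":0,"ry":0,"rz":0,"dx":0,"dy":0,"dz":20,"gripper":-1},{"rx":0,"ry":0,"rz":0,"dx":0,"dy":0,"dz":0,"gripper":-1},{"rx":0,"ry":0,"rz":0,"dx":0,"dy":0,"dz":0,"gripper":-1}]'

```text
clock: 22.72
tcp_pos: [0.6558, -0.001, 0.1154]
orientation: [0.146, -3.136, 0.0]
contact_force: [0.1, -0.7, 0.1]
grip_width: 0.0162
gripper_force: 30.9
```

Run:
```python
from h import *
go(657.2,0.1,78,5.4)
```

```text
pos [655.8  -1.  115.4] turn [ 0.  -0.1 -0.1] then shift [-1.5  1.  37.4] j [-0.34  0.62  0.34  1.73 -0.26  0.84  1.79] w 16.2 t 22.725
```

Call:
step_arm --moves '[{"rx":0,"ry":0,"rz":0,"dx":-0.5,"dy":1,"dz":18,"gripper":-1},{"rx":0,"ry":0,"rz":0,"dx":0,"dy":0,"dz":11,"gripper":-1},{"rx":0,"ry":0,"rz":0,"dx":0,"dy":0,"dz":5,"gripper":-1},{"rx":0,"ry":0,"rz":0,"dx":0,"dy":0,"dz":3,"gripper":-1},{"rx":0,"ry":0,"rz":0,"dx":0,"dy":0,"dz":0,"gripper":-1},{"rx":0,"ry":0,"rz":0,"dx":0,"dy":0,"dz":0,"gripper":-1},{"rx":0,"ry":0,"rz":0,"dx":0,"dy":0,"dz":0,"gripper":-0.1},{"rx":0,"ry":0,"rz":0,"dx":0,"dy":0,"dz":0,"gripper":-0.1},{"rx":0,"ry":0,"rz":0,"dx":0,"dy":0,"dz":0,"gripper":-0.1},{"rx":0,"ry":0,"rz":0,"dx":0,"dy":0,"dz":-15,"gripper":-0.1},{"rx":0,"ry":0,"rz":0,"dx":0,"dy":0,"dz":-30,"gripper":-0.1},{"rx":0,"ry":0,"rz":0,"dx":0,"dy":0,"dz":-25,"gripper":-0.1},{"rx":0,"ry":0,"rz":0,"dx":0,"dy":0,"dz":0,"gripper":-0.1}]'

```text
clock: 24.35
tcp_pos: [0.6594, 0.0006, 0.1525]
orientation: [-0.147, 3.133, 0.0]
contact_force: [0.4, 0.3, 0.2]
grip_width: 0.0386
gripper_force: 0.0
```

Run:
```python
from h import *
go(438.1,-200.4,70,54.5)
for t in rects(yellow(),.012,20): print(np.round(t[:5],1),t[5])
```

```text
pos [6.594e+02 6.000e-01 1.525e+02] turn [ -0.1   0.3 -49.1] then shift [292.2  63.4  82.5] j [-0.35  0.57  0.36  1.71 -0.25  0.9   1.77] w 38.6 t 24.35
[663.5  77.1  49.4  13.9   5.7] [243. 124.]
[ 687.2 -161.9   98.2   25.2    4.6] [333. 115.]
[ 438.4 -200.5   83.    21.8   55.8] [353. 209.]
```

Call:
step_arm --moves '[{"rx":0,"ry":0,"rz":10,"dx":0,"dy":0,"dz":0,"gripper":-0.1},{"rx":0,"ry":0,"rz":10,"dx":0,"dy":0,"dz":0,"gripper":-0.1},{"rx":0,"ry":0,"rz":10,"dx":0,"dy":0,"dz":0,"gripper":-0.1},{"rx":0,"ry":0,"rz":10,"dx":0,"dy":0,"dz":0,"gripper":-0.1},{"rx":0,"ry":0,"rz":10,"dx":0,"dy":0,"dz":0,"gripper":-0.1},{"rx":0,"ry":0,"rz":10,"dx":0,"dy":0,"dz":0,"gripper":-0.1},{"rx":0,"ry":0,"rz":10,"dx":0,"dy":0,"dz":0,"gripper":-0.1},{"rx":0,"ry":0,"rz":10,"dx":0,"dy":0,"dz":0,"gripper":-0.1},{"rx":0,"ry":0,"rz":10,"dx":0,"dy":0,"dz":0,"gripper":-0.1},{"rx":0,"ry":0,"rz":10,"dx":0,"dy":0,"dz":0,"gripper":-0.1},{"rx":0,"ry":0,"rz":10,"dx":0,"dy":0,"dz":0,"gripper":-0.1},{"rx":0,"ry":0,"rz":10,"dx":0,"dy":0,"dz":0,"gripper":-0.1},{"rx":0,"ry":0,"rz":10.3,"dx":0,"dy":0,"dz":0,"gripper":-0.1},{"rx":0,"ry":0,"rz":0,"dx":-41.7,"dy":-9,"dz":0,"gripper":-0.1},{"rx":0,"ry":0,"rz":0,"dx":-41.7,"dy":-9,"dz":0,"gripper":-0.1},{"rx":0,"ry":0,"rz":0,"dx":-41.7,"dy":-9,"dz":0,"gripper":-0.1},{"rx":0,"ry":0,"rz":0,"dx":-41.7,"dy":-9,"dz":0,"gripper":-0.1},{"rx":0,"ry":0,"rz":0,"dx":-41.7,"dy":-9,"dz":0,"gripper":-0.1},{"rx":0,"ry":0,"rz":0,"dx":-41.7,"dy":-9,"dz":0,"gripper":-0.1},{"rx":0,"ry":0,"rz":0,"dx":-41.7,"dy":-9,"dz":0,"gripper":-0.1}]'

```text
clock: 26.9
tcp_pos: [0.4373, -0.203, 0.1488]
orientation: [-2.785, -1.453, 0.001]
contact_force: [0.2, -0.6, -0.1]
grip_width: 0.0385
gripper_force: 0.0
```

Run:
```python
from h import *
go(438.2,-200.4,27,55)
for t in rects(yellow(),.062,20): print(np.round(t[:5],1),t[5])
```

```text
pos [ 437.3 -203.   148.8] turn [-0.1  0.   0.1] then shift [  2.6  -0.7 121.8] j [-0.49  0.49  1.03  2.15 -0.59  0.82  0.3 ] w 38.5 t 26.9
[650.2  76.1  46.7  13.3   5.7] [243. 125.]
[657.5   1.   64.1  16.1   5.3] [273. 121.]
[ 672.7 -151.6   93.9   24.5    5.5] [334. 115.]
[ 441.9 -179.4   58.1   20.5   56.2] [350. 207.]
```

Pick_2 lies well on strip c. Pick_3 is next.

Call:
step_arm --moves '[{"rx":0,"ry":0,"rz":0,"dx":2.4,"dy":-0.7,"dz":40,"gripper":-0.1},{"rx":0,"ry":0,"rz":0,"dx":0,"dy":0,"dz":40,"gripper":-0.1},{"rx":0,"ry":0,"rz":0,"dx":0,"dy":0,"dz":22,"gripper":-0.1},{"rx":0,"ry":0,"rz":0,"dx":0,"dy":0,"dz":12,"gripper":-0.1},{"rx":0,"ry":0,"rz":0,"dx":0,"dy":0,"dz":6,"gripper":-0.1},{"rx":0,"ry":0,"rz":0,"dx":0,"dy":0,"dz":0,"gripper":-0.1},{"rx":0,"ry":0,"rz":0,"dx":0,"dy":0,"dz":0,"gripper":-0.1},{"rx":0,"ry":0,"rz":0,"dx":0,"dy":0,"dz":0,"gripper":-1},{"rx":0,"ry":0,"rz":0,"dx":0,"dy":0,"dz":0,"gripper":-1},{"rx":0,"ry":0,"rz":0,"dx":0,"dy":0,"dz":0,"gripper":-1},{"rx":0,"ry":0,"rz":0,"dx":0,"dy":0,"dz":0,"gripper":-1},{"rx":0,"ry":0,"rz":0,"dx":0,"dy":0,"dz":-20,"gripper":-1},{"rx":0,"ry":0,"rz":0,"dx":0,"dy":0,"dz":-40,"gripper":-1},{"rx":0,"ry":0,"rz":0,"dx":0,"dy":0,"dz":-40,"gripper":-1},{"rx":0,"ry":0,"rz":0,"dx":0,"dy":0,"dz":-10,"gripper":-1},{"rx":0,"ry":0,"rz":0,"dx":0,"dy":0,"dz":0,"gripper":-1}]'

```text
clock: 28.95
tcp_pos: [0.44, -0.1997, 0.1394]
orientation: [2.785, 1.454, 0.002]
contact_force: [-1.0, -0.4, 0.1]
grip_width: 0.0187
gripper_force: 29.7
```

Run:
```python
from h import *
go(664.3,-74.7,78,5.4)
```

```text
pos [ 440.  -199.7  139.4] turn [ 0.  -0.1 49.7] then shift [ 235.1 -103.4   61.4] j [-0.48  0.5   1.01  2.15 -0.61  0.8   0.31] w 18.7 t 28.95
```

Call:
step_arm --moves '[{"rx":0,"ry":0,"rz":10,"dx":0,"dy":0,"dz":0,"gripper":-1},{"rx":0,"ry":0,"rz":10,"dx":0,"dy":0,"dz":0,"gripper":-1},{"rx":0,"ry":0,"rz":10,"dx":0,"dy":0,"dz":0,"gripper":-1},{"rx":0,"ry":0,"rz":10,"dx":0,"dy":0,"dz":0,"gripper":-1},{"rx":0,"ry":0,"rz":9.7,"dx":0,"dy":0,"dz":0,"gripper":-1},{"rx":0,"ry":0,"rz":0,"dx":33.6,"dy":-14.8,"dz":0,"gripper":-1},{"rx":0,"ry":0,"rz":0,"dx":33.6,"dy":-14.8,"dz":0,"gripper":-1},{"rx":0,"ry":0,"rz":0,"dx":33.6,"dy":-14.8,"dz":0,"gripper":-1},{"rx":0,"ry":0,"rz":0,"dx":33.6,"dy":-14.8,"dz":0,"gripper":-1},{"rx":0,"ry":0,"rz":0,"dx":33.6,"dy":-14.8,"dz":0,"gripper":-1},{"rx":0,"ry":0,"rz":0,"dx":33.6,"dy":-14.8,"dz":0,"gripper":-1},{"rx":0,"ry":0,"rz":0,"dx":33.6,"dy":-14.8,"dz":0,"gripper":-1},{"rx":0,"ry":0,"rz":0,"dx":0,"dy":0,"dz":23,"gripper":-1},{"rx":0,"ry":0,"rz":0,"dx":0,"dy":0,"dz":0,"gripper":-1},{"rx":0,"ry":0,"rz":0,"dx":0,"dy":0,"dz":0,"gripper":-1}]'

```text
clock: 30.82
tcp_pos: [0.6628, -0.0761, 0.1158]
orientation: [3.138, 0.144, -0.002]
contact_force: [-0.3, -1.5, 0.4]
grip_width: 0.019
gripper_force: 29.7
```

Run:
```python
from h import *
go(664.3,-74.7,78,5.4)
```

```text
pos [662.8 -76.1 115.8] turn [ 0.   0.1 -0.1] then shift [ 1.6 -1.2 37.8] j [-0.64  0.92  1.09  1.73 -0.92  1.1  -0.72] w 19.0 t 30.825
```

Call:
step_arm --moves '[{"rx":0,"ry":0,"rz":0,"dx":0.6,"dy":-1.2,"dz":18,"gripper":-1},{"rx":0,"ry":0,"rz":0,"dx":0,"dy":0,"dz":11,"gripper":-1},{"rx":0,"ry":0,"rz":0,"dx":0,"dy":0,"dz":5,"gripper":-1},{"rx":0,"ry":0,"rz":0,"dx":0,"dy":0,"dz":3,"gripper":-1},{"rx":0,"ry":0,"rz":0,"dx":0,"dy":0,"dz":0,"gripper":-1},{"rx":0,"ry":0,"rz":0,"dx":0,"dy":0,"dz":0,"gripper":-1},{"rx":0,"ry":0,"rz":0,"dx":0,"dy":0,"dz":0,"gripper":-0.1},{"rx":0,"ry":0,"rz":0,"dx":0,"dy":0,"dz":0,"gripper":-0.1},{"rx":0,"ry":0,"rz":0,"dx":0,"dy":0,"dz":0,"gripper":-0.1},{"rx":0,"ry":0,"rz":0,"dx":0,"dy":0,"dz":-15,"gripper":-0.1},{"rx":0,"ry":0,"rz":0,"dx":0,"dy":0,"dz":-30,"gripper":-0.1},{"rx":0,"ry":0,"rz":0,"dx":0,"dy":0,"dz":-40,"gripper":-0.1},{"rx":0,"ry":0,"rz":0,"dx":-40,"dy":0,"dz":-40,"gripper":-0.1},{"rx":0,"ry":0,"rz":0,"dx":-40,"dy":0,"dz":-20,"gripper":-0.1},{"rx":0,"ry":0,"rz":0,"dx":-40,"dy":0,"dz":0,"gripper":-0.1},{"rx":0,"ry":0,"rz":0,"dx":-40,"dy":0,"dz":0,"gripper":-0.1},{"rx":0,"ry":0,"rz":0,"dx":0,"dy":0,"dz":0,"gripper":-0.1},{"rx":0,"ry":0,"rz":0,"dx":0,"dy":0,"dz":0,"gripper":-0.1}]'

```text
clock: 33.08
tcp_pos: [0.5061, -0.0885, 0.225]
orientation: [-3.138, -0.148, -0.003]
contact_force: [0.3, 0.3, 0.1]
grip_width: 0.0384
gripper_force: 0.0
```

Run:
```python
from h import *
go(438.2,-200.4,27,55)
for t in rects(yellow(),.062,20): print(np.round(t[:5],1),t[5])
cv2.imwrite("pics/t9.png",r.grab_frame("top"))
cv2.imwrite("pics/s9.png",r.grab_frame("scene"))
```

```text
pos [506.1 -88.5 225. ] turn [  0.   -0.1 -49.6] then shift [-130.6    8.6  198. ] j [-0.91  0.62  1.38  2.02 -0.7   1.1  -0.69] w 38.4 t 33.075
[650.3  76.1  47.   13.3   5.7] [243. 124.]
[657.5   1.2  64.1  15.8   5.2] [273. 121.]
[659.8 -73.7  76.7  19.8   4.9] [303. 120.]
[ 693.1 -149.6   51.2   22.6  177.6] [331. 105.]
```

View pics/t9.png

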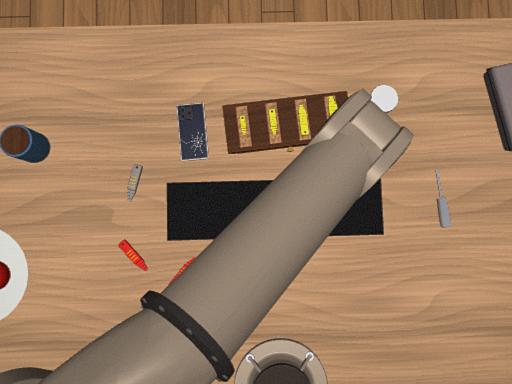

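View pics/s9.png

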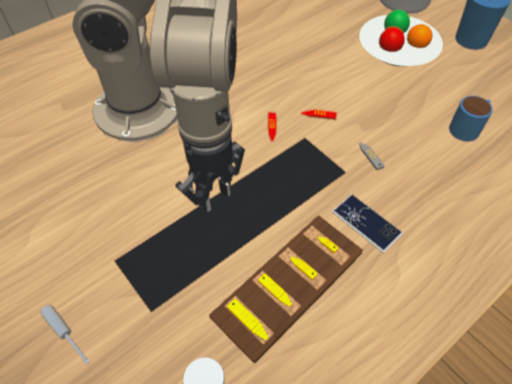

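Both views show the four picks on strips d, c, b and a, in line and in order of size. The largest offset is about 4.5 mm. The gripper is clear of everything, and the phone and jar have not moved.

```bash
python3 -c "
from bench import r
print(r.hand_in())"
```

```text
the job is handed in; nothing more can be done
None
```

All four picks are on the cork strips in order of size, smallest by the phone and largest by the jar, each within about 5 mm of its strip's centre and in line with it; the phone and jar look unmoved, and the job is handed in (no verdict was returned).

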